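# Line up the copper measures by size

## Robot

A 6-joint arm with a two-finger parallel gripper is mounted at the origin on the work surface. World frame = base frame: x ahead of the robot, y to its left, z up, the work surface at z = 0. Lengths are in m, angles in degrees, forces in N, time in s.
With the tool pointing down it reaches from about 0.35 to 0.975 m from the base axis. Payload 7.1 kg.
Tool frame: the origin (TCP) lies where the fingers leave the gripper's body, on its centre line; the fingertips stand 80 mm ahead of it and the grasp point (between the pads) lies 61 mm ahead of it; x points along the fingers, z is the direction in which the jaws open and shut, and the axes are right-handed (so a half turn about x gives the same grasp; the last joint's range is limited). The gripper opens to 88 mm and grips with 3 to 60 N. Pads are 20 mm wide; open, the fingers measure 115 mm over their backs; the gripper's body (75 mm by 178 mm) begins 61 mm behind the grasp point.
Start: joints at [62.739, 24.242, 93.386, -0, 62.372, -1.089], TCP at [0.276, 0.561, 0.303] pointing down, gripper open.
Joint ranges: [-172.04, 172.04], [-51.8, 120.97], [4.93, 147.93], [-75.15, 255.16], [6.16, 154.13], [-145.62, 145.62]. Speed limits (degrees/s): [136.94, 136.94, 172.46, 180, 180, 180].

## Interface

Orientations are given as a 3x3 rotation matrix whose columns are the frame's x, y, z axes.
In Python, from station import r, jaws, read_camera, calibration, status gives the robot as it stands. Calls block until the motion is done:
- r.goto(position, orientation): joint-space move of the TCP to a pose.
- r.move_linear(position, ori=None, feed=0.15): straight line of the TCP; ori=None keeps the orientation; feed is the mean speed in m/s.
- r.movej(angles): joint-space move.
- jaws.release() and jaws.close_gripper(newtons=None): open the fingers fully, or close them until they stop; newtons is the grip in N (None keeps the last).
- r.dwell(seconds).
- r.ik(position, orientation): joint angles nearest the present ones, or None.
- read_camera(name): name is "side" or "top"; returns the picture (420x560x3 uint8, blue, green, red); there is no depth.
- calibration(name): a dict with "vfov" (degrees; the focal length in pixels is half the picture's height over the tangent of half this angle, whatever the lens; pixels are square), "cx", "cy" (the principal point, pixels), "extrinsics" (4x4, takes a point from camera to world coordinates). Camera axes: x right, y down, z forward; pixel columns grow to the right and rows downward; lengths in m; the calibration is good to about 2 mm. A picture is of the moment at which its call begins. calibration takes no time and is no camera call.
A pose or a line that the arm cannot do raises r.IKError and nothing moves.
- r.job_done(): hands the job in, once; it reports no verdict.
Readings, each from a call of its own:
- status.current_clock(): time.
- status.current_q(): joint angles.
- status.current_joint_velocities(): joint speeds.
- status.current_tau(): joint torques, N m.
- status.current_eef_pos(): TCP position.
- status.current_tool_rot(): TCP orientation.
- status.current_wrist_force(): force on the tool from outside, world axes, zero at the start.
- status.current_ft_torque(): the same for the moment, N m.
- status.current_width(): opening from 0.0 (shut) to 1.0 (fully open).
Only numpy, scipy, OpenCV 4.12 (cv2) and the standard library are available. Lean on these libraries where they do the work, as an engineer would, in place of code of your own. Each camera call takes 0.05 s, during which the arm holds its last target. There are 200 camera calls.

## Task

Stand the four copper measuring cups upright on the green felt circles of the pale board, one cup centred on each circle, in order of size: the smallest on the circle next to the grey sal ammoniac block, growing step by step to the largest on the circle next to the open box. Leave the dented coffee pot where it stands, and let go of everything.

Things in the scene. Friction and masses are not known exactly. Their poses are not given: they have to be found in the camera images.
- measure_1: the smallest of four loose, straight-sided, open copper measuring cups, tinned inside: 42 mm outer diameter, 40 mm tall, wall 3 mm, closed flat bottom 5 mm thick, no handle, under 0.4 kg. Starts upright on the bench top (height 0). Origin: centre of its underside; z up along its axis; yaw has no meaning, it can be gripped across its outer diameter at any yaw
- measure_2: the second smallest of four loose, straight-sided, open copper measuring cups, tinned inside: 48 mm outer diameter, 56 mm tall, wall 3 mm, closed flat bottom 5 mm thick, no handle, under 0.4 kg. Starts upright on the bench top (height 0). Origin: centre of its underside; z up along its axis; yaw has no meaning, it can be gripped across its outer diameter at any yaw
- measure_3: the second largest of four loose, straight-sided, open copper measuring cups, tinned inside: 54 mm outer diameter, 74 mm tall, wall 3 mm, closed flat bottom 5 mm thick, no handle, under 0.4 kg. Starts upright on the bench top (height 0). Origin: centre of its underside; z up along its axis; yaw has no meaning, it can be gripped across its outer diameter at any yaw
- measure_4: the largest of four loose, straight-sided, open copper measuring cups, tinned inside: 60 mm outer diameter, 94 mm tall, wall 3 mm, closed flat bottom 5 mm thick, no handle, under 0.4 kg. Starts upright on the bench top (height 0). Origin: centre of its underside; z up along its axis; yaw has no meaning, it can be gripped across its outer diameter at any yaw
- mark_1: dark green felt circle, 68 mm across, flush in the pale board, number 1 of four in a row, counted from the board's end at the robot's left (+y). Fixed; origin at its centre, on the board's top, 18 mm above the bench; x across the board, y along the row. Circles 85 mm apart centre to centre; board 500 x 80 x 18 mm, up to 0.2 rad from lying straight across in front of the robot
- mark_2: dark green felt circle, 68 mm across, flush in the pale board, number 2 of four in a row, counted from the board's end at the robot's left (+y). Fixed; origin at its centre, on the board's top, 18 mm above the bench; x across the board, y along the row. Circles 85 mm apart centre to centre; board 500 x 80 x 18 mm, up to 0.2 rad from lying straight across in front of the robot
- mark_3: dark green felt circle, 68 mm across, flush in the pale board, number 3 of four in a row, counted from the board's end at the robot's left (+y). Fixed; origin at its centre, on the board's top, 18 mm above the bench; x across the board, y along the row. Circles 85 mm apart centre to centre; board 500 x 80 x 18 mm, up to 0.2 rad from lying straight across in front of the robot
- mark_4: dark green felt circle, 68 mm across, flush in the pale board, number 4 of four in a row, counted from the board's end at the robot's left (+y). Fixed; origin at its centre, on the board's top, 18 mm above the bench; x across the board, y along the row. Circles 85 mm apart centre to centre; board 500 x 80 x 18 mm, up to 0.2 rad from lying straight across in front of the robot
- sal_block: grey block of sal ammoniac, 60 x 45 x 36 mm (x across the board, y along it, z up), fixed on one end of the board (either end, it changes), about 85 mm beyond the centre of the outermost circle on that end. On the other end, equally far out, stands a copper box 60 x 50 mm, its open domed lid rising to 90 mm above the board. Origin: centre of the block's underside
- coffee_pot: dented waisted copper coffee pot, loose, standing on the bench among the cups, none nearer than 95 mm between centres; 76 mm across its foot, 68 mm tall, its thin brass handle rises to 91 mm and reaches 130 mm from its axis along its own -x, roughly towards the robot. Origin: centre of underside. Not part of the job. Mallet, hammer (over 0.4 m off to the sides) and dividers lie clear of the work

How it is judged (in metres and radians):
At the end, for the whole second after the job is handed in: Every cup stands upright (within 0.12 rad) and at rest on the board, its axis within 15 mm of the centre of its own circle, in order of size from the smallest at the sal ammoniac block to the largest at the other end (((horizontal distance between sal_block and mark_1 below 0.2 m and horizontal distance between measure_1 and mark_1 below 0.015 m and horizontal distance between measure_2 and mark_2 below 0.015 m and horizontal distance between measure_3 and mark_3 below 0.015 m and horizontal distance between measure_4 and mark_4 below 0.015 m) or (horizontal distance between sal_block and mark_4 below 0.2 m and horizontal distance between measure_1 and mark_4 below 0.015 m and horizontal distance between measure_2 and mark_3 below 0.015 m and horizontal distance between measure_3 and mark_2 below 0.015 m and horizontal distance between measure_4 and mark_1 below 0.015 m)) and angle between each of measure_1, measure_2, measure_3, measure_4's own z axis and vertical below 0.12 rad and z of measure_1 in the frame of mark_1 between -0.006 and 0.006 m and linear speed of each of measure_1, measure_2, measure_3, measure_4 below 0.02 m/s and angular speed of each of measure_1, measure_2, measure_3, measure_4 below 0.3 rad/s and z of measure_2 in the frame of mark_1 between -0.006 and 0.006 m and z of measure_3 in the frame of mark_1 between -0.006 and 0.006 m and z of measure_4 in the frame of mark_1 between -0.006 and 0.006 m); the robot touches nothing.
It fails at once if the coffee pot is shifted by more than 30 mm or tipped (distance of coffee_pot from where it was at the start of the episode above 0.03 m or angle between coffee_pot's own z axis and vertical above 0.35 rad).
It also fails if it takes over 120 s, if anything falls off the work surface, if the arm or the gripper's body presses on something with over 40 N, if the wrist force passes 120 N, or if a joint passes its speed limit or range.

## Working session

There is one attempt and no reset: what is moved stays moved. The work goes in short steps, each a Python script; the robot and the scene stay as the last script left them, time stands still between calls to the robot, and variables do not carry over. Pictures are saved under pics/ and viewed, about 12 in all and at most 16, crops included, and the job is handed in when it is done.

```bash
ls; mkdir -p pics
python3 - <<'E'
from station import r,jaws,read_camera,calibration,status
import cv2
for n in("top","side"):
    cv2.imwrite(f"pics/{n}0.png",read_camera(n)); print(n,calibration(n))
print(status.current_tool_rot(),status.current_clock())
E
```

```text
pics
top {'vfov': 42.48038611567497, 'cx': 282.54613085254033, 'cy': 220.95089399311718, 'extrinsics': array([[ 0.0289315 , -0.97963809,  0.19867606,  0.32709117],
       [-0.99957517, -0.02905583,  0.00229023,  0.00519277],
       [ 0.00352911, -0.19865791, -0.98006254,  1.16925819],
       [ 0.        ,  0.        ,  0.        ,  1.        ]])}
side {'vfov': 57.66737793576183, 'cx': 279.8050187907971, 'cy': 210.39135521028408, 'extrinsics': array([[ 0.76618803, -0.48959058,  0.41624148,  0.14887166],
       [-0.64250823, -0.5955249 ,  0.48221703, -0.42691625],
       [ 0.01179325, -0.63690749, -0.77085003,  0.74616058],
       [ 0.        ,  0.        ,  0.        ,  1.        ]])}
[[-6.01778789e-04 -8.97476231e-01  4.41062414e-01]
 [-1.15596375e-03  4.41062823e-01  8.97475487e-01]
 [-9.99999151e-01  3.02295507e-05 -1.30287224e-03]] 0.1
```

View pics/top0.png

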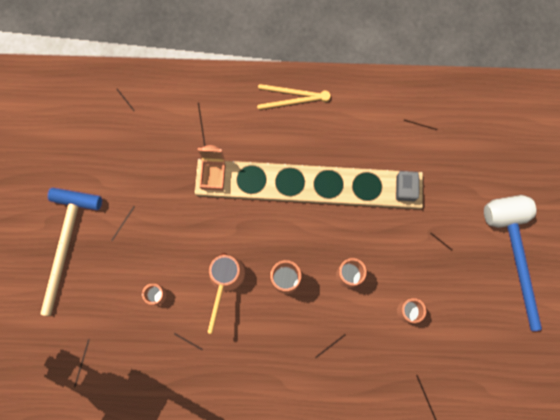

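View pics/side0.png

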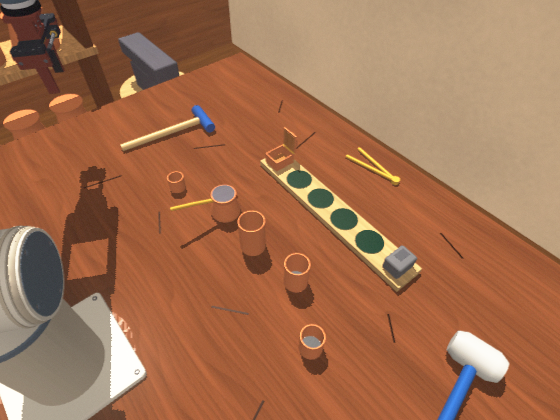

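The top view shows the cup rims, smallest to largest, at about (153,294), (413,311), (352,272) and (286,277), with the pot at (225,270) and its handle pointing down. The circles are at (251,180), (290,182), (328,184) and (367,187). The grey block is at (407,187), the -y end, so measure_1 goes on mark_4 and measure_4 on mark_1. The side view agrees.

```bash
cat > h.py <<'E'
from station import r,jaws,read_camera,calibration,status
import numpy as np,cv2
from scipy.optimize import least_squares
D={1:.042,2:.048,3:.054,4:.060}; H={1:.040,2:.056,3:.074,4:.094}
def K(c): f=210/np.tan(np.radians(c['vfov']/2)); return np.array([[f,0,c['cx']],[0,f,c['cy']],[0,0,1]])
def unproj(n,uv,z):
    c=calibration(n);E=c['extrinsics'];d=E[:3,:3]@np.linalg.inv(K(c))@[uv[0],uv[1],1]
    return E[:3,3]+d*(z-E[2,3])/d[2]
def proj(n,P):
    c=calibration(n);E=c['extrinsics'];p=(np.asarray(P)-E[:3,3])@E[:3,:3]@K(c).T
    return p[...,:2]/p[...,2:]
def circ(x,y,z,d,k=72):
    t=np.linspace(0,2*np.pi,k,endpoint=False);return np.c_[x+d/2*np.cos(t),y+d/2*np.sin(t),0*t+z]
def marks(img,n):
    hsv=cv2.cvtColor(img,cv2.COLOR_BGR2HSV); m=cv2.inRange(hsv,(60,60,15),(95,255,120))
    k,_,s,c=cv2.connectedComponentsWithStats(m)
    return [(c[i],s[i,4]) for i in range(1,k) if s[i,4]>150]
def rimfit(img,n,i,x,y,z0=0.):
    """fit rim circle to copper rim: maximise copperness (R-mean wood) sampled on mid-wall ring and just outside contrast"""
    g=cv2.GaussianBlur(img,(0,0),.6).astype(np.float32); cop=g[...,1]*1.0  # green channel: copper brighter than wood
    def s(p,d):
        uv=proj(n,circ(p[0],p[1],z0+H[i],d)).astype(np.float32)
        return cv2.remap(cop,uv[None,:,0],uv[None,:,1],cv2.INTER_LINEAR)[0]
    best=max(((np.mean(s((x+a,y+b),D[i]-.003)-s((x+a,y+b),D[i]+.006)),x+a,y+b) for a in np.arange(-.012,.0121,.001) for b in np.arange(-.012,.0121,.001)))
    return best
E
python3 - <<'E'
from h import *
T=cv2.imread("pics/top0.png");S=cv2.imread("pics/side0.png")
for n,I in(("top",T),("side",S)):
    print(n);P=[unproj(n,c,.018) for c,a in marks(I,n)]
    P=np.array(sorted(P,key=lambda p:-p[1]));print(P.round(4)[:,:2],np.linalg.norm(np.diff(P,axis=0),axis=1).round(4))
g={1:(153,294),2:(413,311),3:(352,272),4:(286,277)}
V=[cv2.resize(T[160:350,130:440],None,fx=2.5,fy=2.5,interpolation=cv2.INTER_CUBIC)]
V2=cv2.resize(S[140:380,140:420],None,fx=2.5,fy=2.5,interpolation=cv2.INTER_CUBIC)
for i,uv in g.items():
    p=unproj("top",uv,H[i])[:2]; a=rimfit(T,"top",i,*p); b=rimfit(S,"side",i,*p)
    print(i,p.round(4),np.round(a,4),np.round(b,4))
    for f,n,im,o in((a,"top",V[0],(130,160)),(a,"side",V2,(140,140))):
        for z in(0,H[i]): cv2.polylines(im,[np.int32(((proj(n,circ(f[1],f[2],z,D[i]))-o+.5)*2.5))],True,(255,255,0),1)
cv2.imwrite("pics/f1.png",V[0]);cv2.imwrite("pics/f2.png",V2)
print("pot",unproj("top",(225,270),.068),"handle",unproj("top",(211,331),.09))
E
```

```text
top
[[ 0.6522  0.08  ]
 [ 0.6497 -0.0054]
 [ 0.6472 -0.0901]
 [ 0.6442 -0.1753]] [0.0854 0.0848 0.0853]
side
[[ 0.6517  0.08  ]
 [ 0.6492 -0.0049]
 [ 0.6462 -0.0899]
 [ 0.6434 -0.175 ]] [0.085  0.0851 0.0852]
1 [0.3935 0.2719] [64.019   0.3945  0.2749] [28.2215  0.3935  0.2739]Traceback (most recent call last):
  File "<stdin>", line 10, in <module>
  File "h.py", line 24, in rimfit
    best=max(((np.mean(s((x+a,y+b),D[i]-.003)-s((x+a,y+b),D[i]+.006)),x+a,y+b) for a in np.arange(-.012,.0121,.001) for b in np.arange(-.012,.0121,.001)))
  File "h.py", line 24, in <genexpr>
    best=max(((np.mean(s((x+a,y+b),D[i]-.003)-s((x+a,y+b),D[i]+.006)),x+a,y+b) for a in np.arange(-.012,.0121,.001) for b in np.arange(-.012,.0121,.001)))
                                              ~^^^^^^^^^^^^^^^^^^^^^
  File "h.py", line 22, in s
    uv=proj(n,circ(p[0],p[1],z0+H[i],d)).astype(np.float32)
       ~~~~^^^^^^^^^^^^^^^^^^^^^^^^^^^^^
  File "h.py", line 10, in proj
    c=calibration(n);E=c['extrinsics'];p=(np.asarray(P)-E[:3,3])@E[:3,:3]@K(c).T
ValueError: time passes only in moves, steps and waits
```

Marks agree between both cameras to about 1 mm with 85 mm spacing. The calibration was called too often, so I'll cache it.

```bash
sed -i '3a CAL={n:calibration(n) for n in("top","side")}' h.py; sed -i 's/c=calibration(n);/c=CAL[n];/' h.py
python3 - <<'E'
from h import *
T=cv2.imread("pics/top0.png");S=cv2.imread("pics/side0.png")
g={1:(153,294),2:(413,311),3:(352,272),4:(286,277)}
V=[cv2.resize(T[160:350,130:440],None,fx=2.5,fy=2.5,interpolation=cv2.INTER_CUBIC)]
V2=cv2.resize(S[140:380,140:420],None,fx=2.5,fy=2.5,interpolation=cv2.INTER_CUBIC)
for i,uv in g.items():
    p=unproj("top",uv,H[i])[:2]; a=rimfit(T,"top",i,*p); b=rimfit(S,"side",i,*p)
    print(i,p.round(4),np.round(a,4),np.round(b,4))
    for f,n,im,o in((a,"top",V[0],(130,160)),(a,"side",V2,(140,140))):
        for z in(0,H[i]): cv2.polylines(im,[np.int32(((proj(n,circ(f[1],f[2],z,D[i]))-o+.5)*2.5))],True,(255,255,0),1)
cv2.imwrite("pics/f1.png",V[0]);cv2.imwrite("pics/f2.png",V2)
print("pot",unproj("top",(225,270),.068),"handle",unproj("top",(211,331),.09))
E
```

```text
1 [0.3935 0.2719] [64.019   0.3945  0.2749] [28.2215  0.3935  0.2739]
2 [ 0.3737 -0.263 ] [51.702   0.3757 -0.265 ] [59.3123  0.3747 -0.263 ]
3 [ 0.4476 -0.1363] [58.2589  0.4496 -0.1373] [53.5355  0.4486 -0.1363]
4 [ 0.4316 -0.0025] [ 6.07222e+01  4.35600e-01 -5.00000e-04] [ 4.92255e+01  4.34600e-01 -1.50000e-03]
pot [0.44473075 0.12223403 0.068     ] handle [0.32212957 0.14127733 0.09      ]
```

View pics/f1.png

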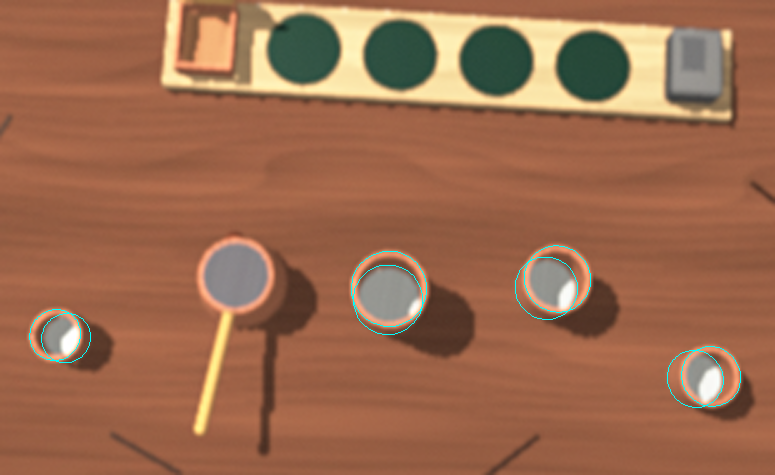

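View pics/f2.png

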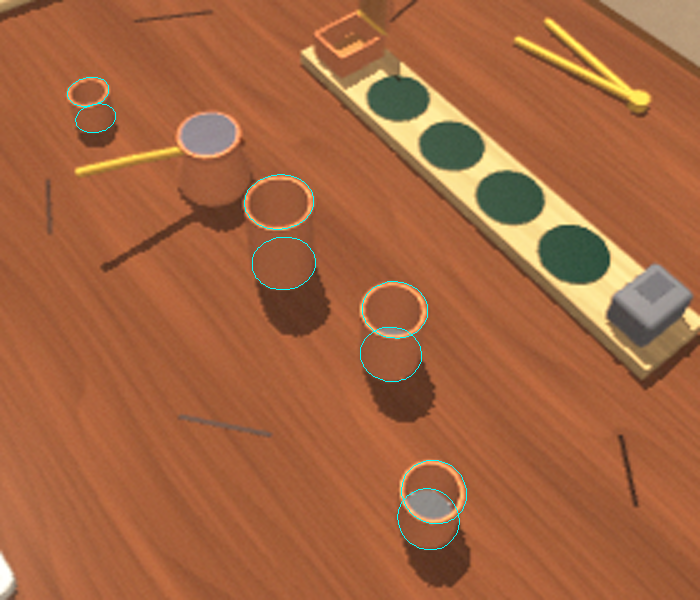

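Both fits sit on the rims to within about 1–2 mm. I'll start with the largest cup, with the jaws across the board.

```bash
cat >> h.py <<'E'
M={4:(.652,.080),3:(.6495,-.0052),2:(.6467,-.09),1:(.6438,-.1752)}  # target per cup
C={1:(.394,.2744),2:(.3752,-.264),3:(.449,-.1368),4:(.435,-.001)}
G={1:.024,2:.032,3:.045,4:.056}
n_=np.array([.9995,-.031,0]);n_/=np.linalg.norm(n_);x_=np.array([0,0,-1.]);R=np.c_[x_,np.cross(n_,x_),n_]
def f(): return np.round(status.current_wrist_force(),1)
def pick(i,up=.15):
    g=G[i]+.061; x,y=C[i]; z=up+g
    r.goto([x,y,z],R); r.move_linear([x,y,g+.03],feed=.2); r.move_linear([x,y,g],feed=.08)
    print("down",i,f()); jaws.close_gripper(25); print("width mm",status.current_width()*88,"expect",D[i]*1e3,f())
    r.move_linear([x,y,z],feed=.2); print("lifted",status.current_width()*88,f(),status.current_clock())
def place(i,up=.15):
    g=G[i]+.061; x,y=M[i]; z=up+g
    r.move_linear([x,y,z],feed=.2); r.move_linear([x,y,g+.035],feed=.15); r.move_linear([x,y,g+.0188],feed=.04)
    print("at place",f(),status.current_width()*88); jaws.release(); r.dwell(.2)
    r.move_linear([x,y,z],feed=.15); print("clear",status.current_clock())
E
python3 - <<'E'
from h import *
for i in C:
    for P in(C[i],M[i]):
        for dz in(0,.15): 
            q=r.ik([*P,G[i]+.061+dz],R); print(i,None if q is None else np.round(q))
pick(4)
if abs(status.current_width()*88-60)<4: place(4)
cv2.imwrite("pics/p4.png",read_camera("side"))
E
```

```text
1 [ 33.  34. 117.  -0.  28.  35.]
1 [ 33.  18. 114.  -0.  48.  35.]
1 [-16.  44.  93.  -0.  44. -14.]
1 [-16.  32.  90.  -0.  58. -14.]
2 [-37.  32. 120.  -0.  28. -35.]
2 [-37.  16. 117.  -0.  48. -35.]
2 [-9. 42. 95. -0. 43. -7.]
2 [-9. 30. 92. -0. 58. -7.]
3 [-18.  31. 119.  -0.  30. -17.]
3 [-18.  15. 115.  -0.  50. -17.]
3 [-2. 41. 95. -0. 44.  0.]
3 [-2. 29. 92. -0. 59.  0.]
4 [ -2.  28. 123.  -0.  29.   0.]
4 [ -2.  11. 118.  -0.  51.   0.]
4 [ 6. 40. 94. -0. 46.  8.]
4 [ 6. 29. 91. -0. 60.  8.]
down 4 [-0.4 -0.2  0.1]
width mm 60.03993866349965 expect 60.0 [1.3 0.1 3.6]
lifted 59.74739363974591 [-0.9  0.6 -3.2] 4.925
at place [ 0.2  0.5 -3.1] 59.26398025236037
clear 9.5667
```

View pics/p4.png

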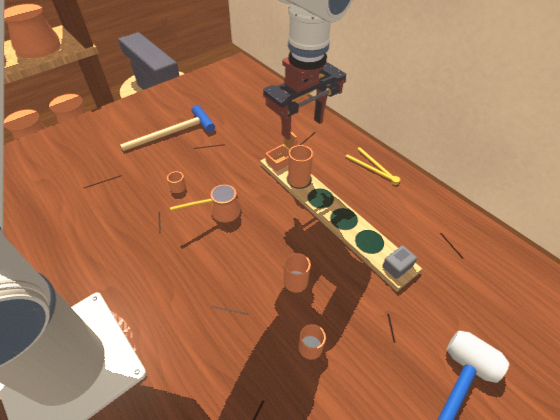

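measure_4 stands upright on mark_1, with its rim at about (301,153), and the pot hasn't moved. Now the other three.

Run:
```python
from h import *
for i in(3,2,1):
    pick(i,.17)
    if abs(status.current_width()*88-D[i]*1e3)>4: print("BAD");break
    place(i,.17)
r.goto([.35,-.35,.35],R)
T=read_camera("top");S=read_camera("side")
V=[cv2.resize(T[150:290,180:440],None,fx=3,fy=3),cv2.resize(S[130:330,140:440],None,fx=2.5,fy=2.5)]
for i in M:
    for k,(n,I,o,s) in enumerate((("top",T,(180,150),3),("side",S,(140,130),2.5))):
        b=rimfit(I,n,i,*M[i],z0=.018); print(i,n,np.round(b,4),"err mm",(np.hypot(b[1]-M[i][0],b[2]-M[i][1])*1e3).round(1))
        cv2.polylines(V[k],[np.int32((proj(n,circ(b[1],b[2],.018+H[i],D[i]))-o+.5)*s)],True,(255,255,0),1)
cv2.imwrite("pics/e1.png",V[0]);cv2.imwrite("pics/e2.png",V[1])
print(f(),status.current_clock())
```

```text
down 3 [ 0.2 -1.   0.8]
width mm 53.04106641565865 expect 54.0 [0.5 0.5 2.8]
lifted 53.489133453624945 [ 0.5 -0.6 -1.6] 13.7667
at place [-0.3  1.  -1.2] 53.33499928483523
clear 18.8
down 2 [ 0.4 -0.6 -0.4]
width mm 48.67310090018144 expect 48.0 [-0.4  0.7  1.6]
lifted 48.32495694075625 [-0.4 -0.1 -1.3] 23.2833
at place [ 0.5 -0.3 -0.5] 48.83404253967478
clear 28.7833
down 1 [ 0.4 -0.7 -0.5]
width mm 42.10423246367299 expect 42.0 [-0.1 -0.2  0.2]
lifted 42.041746848438294 [ 0.2 -0.2 -1.6] 33.5583
at place [-0.9  0.5 -0.4] 41.79600451489104
clear 40.1083
4 top [29.3254  0.651   0.08  ] err mm 1.0
4 side [0.2963 0.664  0.075 ] err mm 13.0
3 top [ 2.97024e+01  6.49500e-01 -5.20000e-03] err mm 0.0
3 side [ 0.304   0.6455 -0.0092] err mm 5.7
2 top [31.3162  0.6477 -0.091 ] err mm 1.4
2 side [ 0.3697  0.6447 -0.093 ] err mm 3.6
1 top [30.2378  0.6318 -0.1672] err mm 14.4
1 side [ 7.1459  0.6558 -0.1872] err mm 17.0
[0.3 0.4 0.1] 41.5417
```

View pics/e1.png

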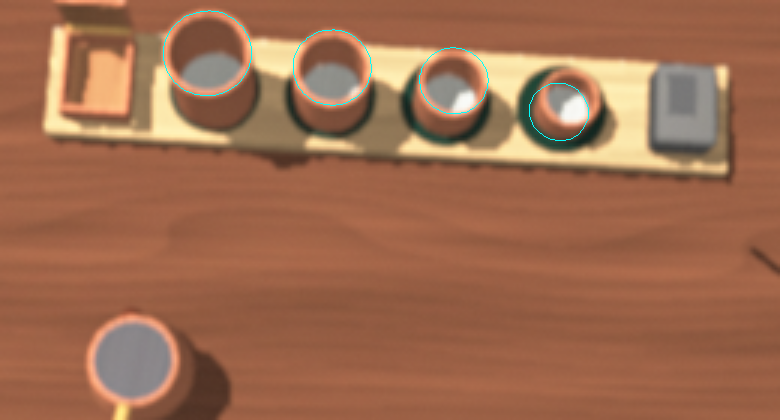

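View pics/e2.png

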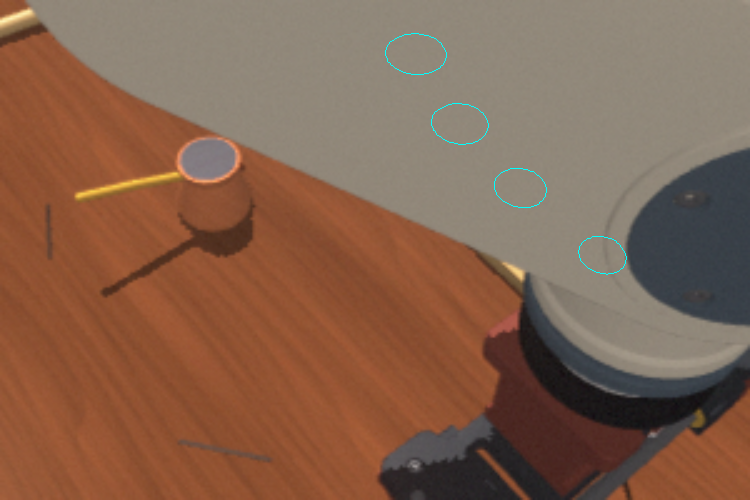

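All four are upright and in order. The top fits for 4, 3 and 2 are on target to within 1.4 mm. The fit for measure_1 is visibly off its rim, which is really at crop (569,97). The arm blocked the side view, so I'll move it aside and check again.

Run:
```python
from h import *
print("m1 by eye top",unproj("top",(180+569/3,150+97/3),.058)[:2],"target",M[1])
r.goto([.3,.45,.35],R)
S=read_camera("side")
V=cv2.resize(S[130:330,140:440],None,fx=2.5,fy=2.5)
for i in M:
    for z in(.018,.018+H[i]): cv2.polylines(V,[np.int32((proj("side",circ(*M[i],z,D[i]))-(140,130)+.5)*2.5)],True,(255,255,0),1)
cv2.imwrite("pics/e3.png",V);print(f(),status.current_clock())
```

```text
m1 by eye top [ 0.64178844 -0.17533205] target (0.6438, -0.1752)
[-0.8 -0.5 -0.5] 44.4167
```

View pics/e3.png

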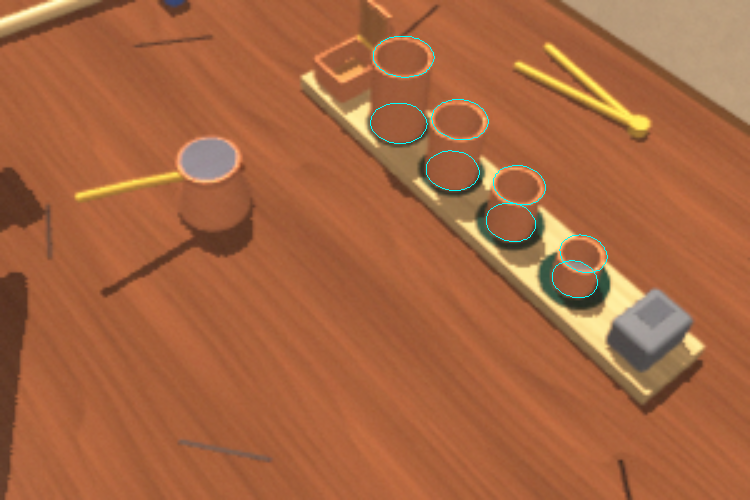

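The side view confirms it: the target outlines lie on all four cups, rim and foot, and the pot is unmoved. Handing in.

```bash
python3 -c "
from station import r
print(r.job_done())"
```

```text
the job is handed in; nothing more can be done
None
```

The four cups stand upright on the green circles in order of size, and I handed the job in. measure_1 is on mark_4 next to the grey block, and measure_4 is on mark_1 next to the open box. The coffee pot stayed where it was. The gripper is open and well clear of everything, and the clock read about 44 s at the last check.

**Last checks:**
- **Top view:** the rims of measures 2, 3 and 4 fitted within 1.4 mm of their targets.
- **Side view:** the target outlines lay on all four cups, rim and foot, and the pot looked unmoved.
- **Wrist force:** about 1 N, which is noise level.

**Checks that failed:**
- **measure_1 from the top:** the automatic rim fit locked on wrongly and reported 14 mm. Read from the picture by eye, the rim was about 2 mm off target, and the side view agreed.
- **First side view:** the arm blocked it, so I discarded its fits and took the picture again with the arm moved aside.

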